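# Meter two brake pads from a tipping pan

### The job

Tip the pan up by its handle until the brake pads slide, let exactly two of the four go over the mouth into the tray, and lower the pan fully onto its rest with the other two still in it. Do not touch the pads, and leave the other things on the bench where they are.

Things in the scene. Friction and masses are not known exactly. Their poses are not given: they have to be found in the camera images.
- pan (a joint): Tilt of the steel tipping pan about its hinge, rad: 0 = lowered, level on its rest; grows as the handle end rises and the mouth dips; limit 0.95. It falls back if let go. The pan weighs 0.9 kg, centre of mass about 120 mm from the hinge on the handle side. As the pads slide towards the hinge, the load felt at the handle falls.
- pan_mouth (a point): Middle of the floor's edge at the open mouth, 45 mm beyond the hinge. Pads slide here in single file. Pad-to-floor friction is unknown: they start at a tilt somewhere between 0.24 and 0.56 rad, all at nearly the same angle, slide slowly if it is only just enough, and stop soon after the pan is lowered.
- pan_handle (a point): Middle of the handle: a level round bar across the pan's end with a freely turning sleeve, 14 mm thick, 80 mm long; 64 mm from bar centre to the pan's end wall, nothing below it but the bench, 100 mm down when lowered. With the pan level it is 310 mm from the hinge axis and 25 mm above it. Frame as the pan: x from handle to mouth, y across, z up.
- pan_hinge (a point): Centre of the hinge axis (level, along the pan's y), 75 mm above the bench; its position is fixed. x points from handle to mouth.
- pan_floor (a point): Centre of the top of the pan's floor, 100 mm from the hinge towards the handle and 4 mm above it. Floor 290 mm long (x, towards the mouth), 114 mm wide (y); side walls and handle-end wall rise 26 mm above it; the mouth end is open. A pad is over the edge when its centre passes 145 mm from here along x.
- tray_in (a point): Centre of the inner floor of the fixed aluminium tray below the mouth: 220 mm (x, away from the pan) by 200 mm (y) by 40 mm high, wall 4 mm, floor 4 mm thick. Its x axis points the way the pads slide.
- pad1_mid (a point): First brake pad: one of four alike flat pads, 50 mm (x, along the pan) by 100 mm (y, across the pan) by 14 mm thick, dark steel back with two black lining blocks on top, about 0.3 kg (varies by about a fifth). It lies nearest to the pan's mouth. The point is at the pad's centre.
- pad2_mid (a point): Second brake pad: one of four alike flat pads, 50 mm (x, along the pan) by 100 mm (y, across the pan) by 14 mm thick, dark steel back with two black lining blocks on top, about 0.3 kg (varies by about a fifth). It lies behind the first. The point is at the pad's centre.
- pad3_mid (a point): Third brake pad: one of four alike flat pads, 50 mm (x, along the pan) by 100 mm (y, across the pan) by 14 mm thick, dark steel back with two black lining blocks on top, about 0.3 kg (varies by about a fifth). It lies behind the second; must stay in the pan. The point is at the pad's centre.
- pad4_mid (a point): Fourth brake pad: one of four alike flat pads, 50 mm (x, along the pan) by 100 mm (y, across the pan) by 14 mm thick, dark steel back with two black lining blocks on top, about 0.3 kg (varies by about a fifth). It lies nearest to the handle; must stay in the pan. The point is at the pad's centre.
- pad1: The body of pad 1; origin at the centre of its underside.
- pad2: The body of pad 2; origin at the centre of its underside.
- pad3: The body of pad 3; origin at the centre of its underside.
- pad4: The body of pad 4; origin at the centre of its underside.
- spray_can: Bystander: upright grey can, 56 mm diameter, 170 mm tall, beside the pan. Origin at its underside.
- wrench: Bystander: wrench, 180 mm, lying beside the pan. Origin under its middle.
- brush: Bystander: hand brush, 200 mm, lying on the bench. Origin under its middle.
- hammer: Bystander: hammer, 260 mm, lying on the bench. Origin under its middle.
- jar: Bystander: jar, 80 mm diameter, 100 mm tall. Origin at its underside.
- socket: Bystander: long wheel-nut socket, 28 mm diameter, 80 mm tall, upright. Origin at its underside.

How it is judged:
On the way, in this order (a step that is already met when the one before it is completed fails the run):
1. the pan is tipped up with all four pads still in it (value of joint pan above 0.12 rad and x of pad1_mid in the frame of pan_floor between -0.15 and 0.15 m and y of pad1_mid in the frame of pan_floor between -0.06 and 0.06 m and z of pad1_mid in the frame of pan_floor between 0 and 0.03 m and x of pad2_mid in the frame of pan_floor between -0.15 and 0.15 m and y of pad2_mid in the frame of pan_floor between -0.06 and 0.06 m and z of pad2_mid in the frame of pan_floor between 0 and 0.03 m and x of pad3_mid in the frame of pan_floor between -0.15 and 0.15 m and y of pad3_mid in the frame of pan_floor between -0.06 and 0.06 m and z of pad3_mid in the frame of pan_floor between 0 and 0.03 m and x of pad4_mid in the frame of pan_floor between -0.15 and 0.15 m and y of pad4_mid in the frame of pan_floor between -0.06 and 0.06 m and z of pad4_mid in the frame of pan_floor between 0 and 0.03 m), for 0.1 s.
2. the first two pads are in the tray, the other two still in the pan (x of pad1_mid in the frame of tray_in between -0.108 and 0.108 m and y of pad1_mid in the frame of tray_in between -0.098 and 0.098 m and z of pad1_mid in the frame of tray_in between -0.005 and 0.06 m and x of pad2_mid in the frame of tray_in between -0.108 and 0.108 m and y of pad2_mid in the frame of tray_in between -0.098 and 0.098 m and z of pad2_mid in the frame of tray_in between -0.005 and 0.06 m and x of pad3_mid in the frame of pan_floor between -0.15 and 0.15 m and y of pad3_mid in the frame of pan_floor between -0.06 and 0.06 m and z of pad3_mid in the frame of pan_floor between 0 and 0.03 m and x of pad4_mid in the frame of pan_floor between -0.15 and 0.15 m and y of pad4_mid in the frame of pan_floor between -0.06 and 0.06 m and z of pad4_mid in the frame of pan_floor between 0 and 0.03 m), for 0.2 s.
At the end, for the whole second after the job is handed in: Pads 1 and 2 (those that lay nearest the mouth) lie at rest in the tray (centres inside its walls, within 60 mm of its floor), pads 3 and 4 lie at rest in the pan (centres over its floor), and the pan is lowered to within 0.03 rad of its rest (all of step 2 and linear speed of each of pad1, pad2, pad3, pad4 below 0.03 m/s and value of joint pan below 0.03 rad); the robot touches nothing.
It fails at once if the robot touched a brake pad (contact force between any of the fingers, the arm and pad1 above 0.5 N or contact force between any of the fingers, the arm and pad2 above 0.5 N or contact force between any of the fingers, the arm and pad3 above 0.5 N or contact force between any of the fingers, the arm and pad4 above 0.5 N).
It fails at once if a bystander was moved by more than 30 mm (distance of any of spray_can, wrench, brush, hammer, jar, socket from where it was at the start of the episode above 0.03 m).
It also fails if it takes over 72 s, if anything falls off the work surface, if the arm or the gripper's body presses on something with over 40 N, if the wrist force passes 120 N, or if a joint passes its speed limit or range.

### The arm

A 6-joint arm with a two-finger parallel gripper is mounted at the origin on the work surface. World frame = base frame: x ahead of the robot, y to its left, z up, the work surface at z = 0. Lengths are in m, angles in rad, forces in N, time in s.
With the tool pointing down it reaches from about 0.275 to 0.725 m from the base axis. Payload 5.6 kg.
Tool frame: the origin (TCP) lies midway between the tips of the shut fingers; the grasp point (between the pads) lies 19 mm behind it; z points along the fingers, y is the direction in which the jaws open and shut (so a half turn about z gives the same grasp; the last joint's range is limited). The gripper opens to 85 mm and grips with 20 to 120 N. Pads are 22 mm wide; open, the fingers measure 114 mm over their backs; the gripper's body (76 mm by 85 mm) begins 54 mm behind the grasp point. The pads swing forward as they close: fully open they stand 13 mm farther back than shut.
Start: joints at [-1.019, 0.255, 0.108, 0, -1.424, -0.285], TCP at [0.145, -0.531, 0.231] pointing down, gripper open.
Joint ranges: [-2.95, 2.95], [-1.21, 1.97], [-1.09, 1.5], [-2.87, 1.71], [-2.94, -0.07], [-3.05, 3.05]. Speed limits (rad/s): [2.57, 2.57, 3.14, 3.14, 3.14, 3.14].

### API

Orientations are given as a unit quaternion [x, y, z, w].
In Python, from station import env gives the robot as it stands.
- The arm moves only by the tool play_rows, never from a script. Its argument "rows" is a list of rows, each an object with "travel": the shift along the tool's x, y, z in mm, a list of three; "dr": the turn, a rotation vector about the tool's x, y, z in rad, a list of three. In form: [{"travel": [tx, ty, tz], "dr": [wx, wy, wz]}, ...]. A call has 1 to 12 rows; each row is the pose to reach, as a shift and turn from the pose commanded when the call began, along the tool's axes at that moment; what a row does not reach only later rows make up. A row lasts 1/8 s, in which the tool goes at most 62.5 mm and 10.7 degrees, less where a joint would pass 70% of its speed; a pose out of reach is approached as far as the arm can. A call with a gripper value outside its range is refused whole. "grip" is the closure, from 0 (fully open) to 1 (shut), set as the call begins (left out, the last holds). The fingers move at their own pace and stop on an object; "newtons" is the grip in N (left out, the last holds). Time passes only in rows, so rows that repeat a pose let the fingers close. It gives the time, the measured TCP pose, the force and the opening at its end, in the units of the state.
- env.state(): the state, without advancing time (a new reading comes with each control period).
- env.get_image(name): name is "scene" or "top"; returns a dict with "color" (420x560x3 uint8, blue, green, red), "depth" (420x560 float32, m along the optical axis (not along the pixel's ray), 0 where there is no reading), "fov_y" (degrees; the focal length in pixels is half the picture's height over the tangent of half this angle, whatever the lens; pixels are square), "cx", "cy" (the principal point, pixels), "world_to_cam" (4x4, takes a point from world to camera coordinates). Camera axes: x right, y up, looking along -z (the intrinsics and any distortion apply to the point x, -y, -z); pixel columns grow to the right and rows downward; lengths in m; the calibration is good to about 2 mm. A picture is of the moment at which its call begins.
- env.sign_off(): hands the job in, once; it reports no verdict.
The state is a dict: "t": time; "q": joint angles; "joint_vel": joint speeds; "joint_torque": joint torques, N m; "position": TCP position; "tcp_rot": TCP orientation; "contact_force": force on the tool from outside, world axes, zero at the start; "ft_torque": the same for the moment, N m; "gripper_width": finger opening in m.
Only numpy, scipy, OpenCV 4.12 (cv2) and the standard library are available. Lean on these libraries where they do the work, as an engineer would, in place of code of your own. Each camera call takes 0.05 s, during which the arm holds its last target. There are 200 camera calls.

## Working session

There is one attempt and no reset: what is moved stays moved. The work goes in short steps, Python scripts to look and compute and a tool call to move; the robot and the scene stay as the last step left them, time stands still between calls to the robot, and variables do not carry over. Pictures are saved under pics/ and viewed, about 8 in all and at most 12, crops included, and the job is handed in when it is done.

Besides the shell and the picture viewer there is one more tool, called after "Call:" by a JSON object that holds its "fn" and its "kwargs". play_rows: Moves the arm, as the interface text tells. Its arguments: {"type":"object","properties":{"rows":{"type":"array"},"grip":{"type":"number"},"newtons":{"type":"number"}},"required":["rows"]}

```bash
ls; mkdir -p pics; cat > h.py <<'E'
from station import env
import numpy as np, cv2
from scipy.spatial.transform import Rotation as R
def shot(name):
    return env.get_image(name)
def world(im):
    d=im["depth"];h,w=d.shape
    f=h/2/np.tan(np.radians(im["fov_y"])/2)
    v,u=np.mgrid[:h,:w]
    P=np.stack([(u-im["cx"])/f*d,-(v-im["cy"])/f*d,-d,np.ones_like(d)],-1)
    return (P@np.linalg.inv(im["world_to_cam"]).T)[...,:3]
E
python3 - <<'E'
from h import *
for n in("scene","top"):
    im=shot(n);cv2.imwrite(f"pics/{n}0.png",im["color"]);np.save(f"pics/{n}0.npy",world(im));print(im["world_to_cam"],im["fov_y"],im["cx"],im["cy"],{k for k in im})
print(env.state())
E
```

```text
pics
[[ 2.23823809e-01  9.74629443e-01 -5.93341441e-04 -4.27636008e-02]
 [-6.61347563e-01  1.52325698e-01  7.34449646e-01  2.81221893e-01]
 [ 7.15906630e-01 -1.63994913e-01  6.78662924e-01 -1.44299524e+00]
 [ 0.00000000e+00  0.00000000e+00  0.00000000e+00  1.00000000e+00]] 55.35175907794165 281.14414940923035 211.88384638683064 {'color', 'fov_y', 'cx', 'depth', 'cy', 'world_to_cam'}
[[-0.01209914 -0.9994741  -0.03008546 -0.04841008]
 [ 0.99477378 -0.01508197  0.10098342 -0.52291783]
 [-0.10138406 -0.02870642  0.99443311 -1.3106916 ]
 [ 0.          0.          0.          1.        ]] 47.82391406449959 279.9758911123111 212.4317779662603 {'color', 'fov_y', 'cx', 'depth', 'cy', 'world_to_cam'}
{'t': 0.1, 'q': array([-1.01936465e+00,  2.55673982e-01,  1.07179845e-01, -3.91880065e-04,
       -1.42389006e+00, -2.84636008e-01]), 'joint_vel': array([ 0.00071426, -0.00093072,  0.00231533,  0.00073416, -0.00036777,
        0.00055637]), 'joint_torque': array([-2.71010023e-03, -3.87605739e+01,  2.38470662e+01,  5.37789747e+00,
       -3.81316655e-03,  5.74688350e-07]), 'position': array([ 0.14496078, -0.53011987,  0.23051632]), 'tcp_rot': array([-1.32973927e-01,  9.91119199e-01,  8.04245371e-04, -1.45190863e-04]), 'contact_force': array([ 0.09872172, -0.39915423, -0.74988925]), 'ft_torque': array([ 0.01871026, -0.00725614,  0.01517347]), 'gripper_width': 0.08528804964088882}
```

View pics/scene0.png

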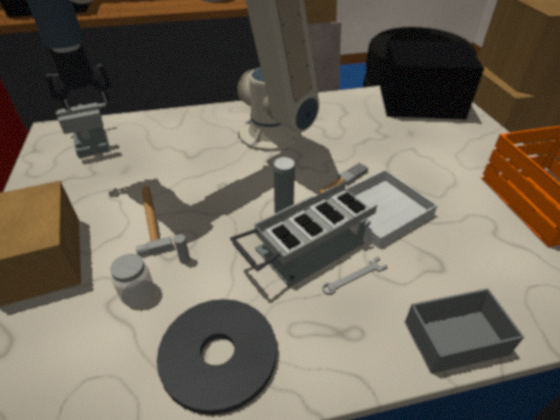

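View pics/top0.png

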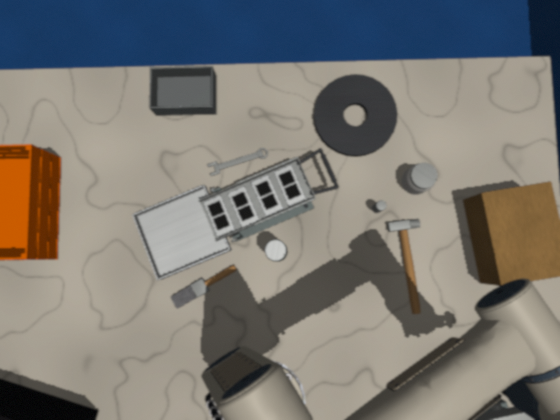

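The top view shows the pan with four pads at (218–290, 185–215), the handle at about (325,170), the tray at (185,232), and the can at (276,250). The wrench is at (238,161) and the socket at (380,206). In the scene view the handle is at about (250,255)–(265,290).

```bash
python3 - <<'E'
from h import *
W=np.load("pics/top0.npy")
for n,(u,v) in dict(p1=(218,215),p2=(243,205),p3=(266,194),p4=(290,185),can=(276,250),socket=(379,205),jar=(424,176),tray=(185,232),h=(325,170)).items():
    print(n,np.median(W[v-2:v+3,u-2:u+3].reshape(-1,3),0).round(3))
c=cv2.imread("pics/top0.png")
cv2.imwrite("pics/crop.png",cv2.resize(c[130:290,130:400],None,fx=2.9,fy=2.9,interpolation=cv2.INTER_CUBIC))
# handle-bar points: height 0.085-0.115 near handle
for s in("top","scene"):
    W=np.load(f"pics/{s}0.npy");P=W[(W[...,2]>.08)&(W[...,2]<.125)&(W[...,0]>.3)]
    p=P[(abs(P[:,0]-.60)<.3)&(abs(P[:,1]+.1)<.35)]
    print(s,len(p))
    np.save(f"pics/{s}p.npy",p)
    m,i=np.unique((p[:,:2]/.02).round(),axis=0,return_counts=True)
    print([(tuple((a*.02).round(2)),k) for a,k in zip(m,i) if k>5])
E
```

```text
p1 [0.512 0.109 0.092]
p2 [0.538 0.042 0.091]
p3 [ 0.567 -0.02   0.092]
p4 [ 0.589 -0.085  0.091]
can [ 0.413 -0.049  0.171]
socket [ 0.533 -0.324  0.082]
jar [ 0.606 -0.442  0.102]
tray [0.472 0.218 0.005]
h [ 0.641 -0.184  0.004]
top 5010
[((np.float64(0.44), np.float64(0.06)), np.int64(9)), ((np.float64(0.44), np.float64(0.08)), np.int64(7)), ((np.float64(0.44), np.float64(0.1)), np.int64(7)), ((np.float64(0.44), np.float64(0.12)), np.int64(6)), ((np.float64(0.46), np.float64(0.06)), np.int64(32)), ((np.float64(0.46), np.float64(0.08)), np.int64(29)), ((np.float64(0.46), np.float64(0.1)), np.int64(36)), ((np.float64(0.46), np.float64(0.12)), np.int64(24)), ((np.float64(0.48), np.float64(0.0)), np.int64(12)), ((np.float64(0.48), np.float64(0.02)), np.int64(20)), ((np.float64(0.48), np.float64(0.04)), np.int64(40)), ((np.float64(0.48), np.float64(0.06)), np.int64(26)), ((np.float64(0.48), np.float64(0.08)), np.int64(59)), ((np.float64(0.48), np.float64(0.1)), np.int64(60)), ((np.float64(0.48), np.float64(0.12)), np.int64(38)), ((np.float64(0.5), np.float64(-0.04)), np.int64(18)), ((
[... 13722 characters left out ...]
(0.64), np.float64(-0.08)), np.int64(27)), ((np.float64(0.64), np.float64(-0.06)), np.int64(56)), ((np.float64(0.64), np.float64(-0.04)), np.int64(60)), ((np.float64(0.64), np.float64(-0.02)), np.int64(13)), ((np.float64(0.66), np.float64(-0.18)), np.int64(49)), ((np.float64(0.66), np.float64(-0.16)), np.int64(7)), ((np.float64(0.66), np.float64(-0.14)), np.int64(22)), ((np.float64(0.66), np.float64(-0.12)), np.int64(44)), ((np.float64(0.66), np.float64(-0.1)), np.int64(79)), ((np.float64(0.66), np.float64(-0.08)), np.int64(55)), ((np.float64(0.68), np.float64(-0.18)), np.int64(12)), ((np.float64(0.68), np.float64(-0.16)), np.int64(54)), ((np.float64(0.68), np.float64(-0.14)), np.int64(22))]
```

View pics/crop.png

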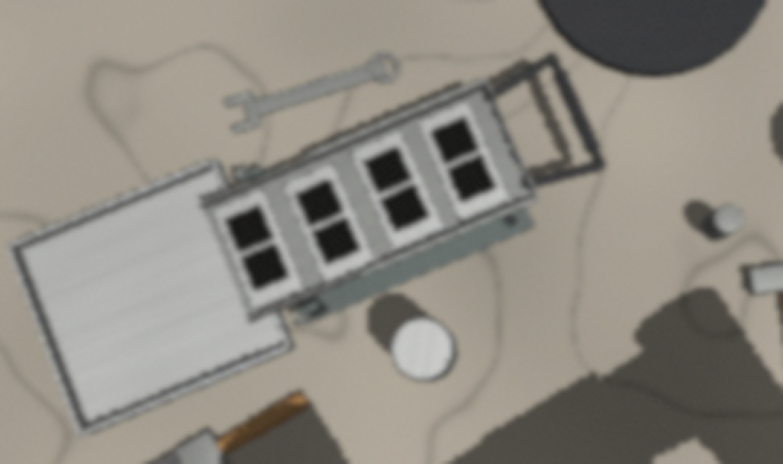

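```bash
python3 - <<'E'
from h import *
T=R.from_quat(env.state()["tcp_rot"]).as_matrix();p0=env.state()["position"]
print(T.round(3))
for s in("top","scene"):
    p=np.load(f"pics/{s}p.npy")
    a=np.radians(111);ex=np.array([np.cos(a),np.sin(a)]);q=p[:,:2]-[.63,-.18]
    b=p[(abs(q@ex)<.03)&(abs(q@[ex[1],-ex[0]])<.033)]
    l=cv2.fitLine(b[:,:2].astype(np.float32),cv2.DIST_HUBER,0,.01,.01).ravel()
    print(s,len(b),b.mean(0).round(4),b[:,2].max(),"perp deg",np.degrees(np.arctan2(l[1],l[0]))+90)
    full=p[(abs(q@ex)<.012)&(abs(q@[ex[1],-ex[0]])<.08)]; t=full[:,:2]@[ex[1],-ex[0]]; print("ends mid",(t.min()+t.max())/2, b[:,:2].mean(0)@[ex[1],-ex[0]],t.max()-t.min())
    # pads: line through floor centre
    c=p[(p[:,2]>.083)&(abs((p[:,:2]-[.55,.01])@ex)<.17)&(abs((p[:,:2]-[.55,.01])@[ex[1],-ex[0]])<.075)]
    (cx,cy),wh,an=cv2.minAreaRect((c[:,:2]*1000).astype(np.float32));print("rect",cx,cy,wh,an)
E
```

```text
[[-0.965 -0.264 -0.001]
 [-0.264  0.965  0.002]
 [ 0.     0.002 -1.   ]]
top 129 [ 0.6328 -0.1862  0.1062] 0.11457021593674743 perp deg 111.19543
ends mid 0.5228913378290122 0.5240363566187574 0.11818239497893762
rect 556.0193481445312 -3.1885986328125 (149.87075805664062, 310.2609558105469) 21.434680938720703
scene 151 [ 0.6336 -0.187   0.1058] 0.11015539297835208 perp deg 112.198074
ends mid 0.5251020194387097 0.5244497320336227 0.11847633596231122
rect 560.9859008789062 1.082855224609375 (135.91439819335938, 314.6732177734375) 21.32502555847168
```

Call:
{"fn": "play_rows", "kwargs": {"rows": [{"travel": [-50,18,0],"dr": [0,0,0]},{"travel": [-105,38,0],"dr": [0,0,-0.02]},{"travel": [-160,58,0],"dr": [0,0,-0.04]},{"travel": [-215,78,5],"dr": [0,0,-0.06]},{"travel": [-270,98,10],"dr": [0,0,-0.08]},{"travel": [-325,118,15],"dr": [0,0,-0.1]},{"travel": [-380,138,20],"dr": [0,0,-0.108]},{"travel": [-435,158,25],"dr": [0,0,-0.108]},{"travel": [-490,178,30],"dr": [0,0,-0.108]},{"travel": [-540,196,30],"dr": [0,0,-0.108]},{"travel": [-562,203,30],"dr": [0,0,-0.108]},{"travel": [-562,203,30],"dr": [0,0,-0.108]}], "grip": 0.4, "newtons": 60}}

```text
t: 1.6
position: [0.6344, -0.1851, 0.1995]
tcp_rot: [-0.187, 0.982, 0.0, -0.001]
contact_force: [0.1, -0.5, 0.8]
gripper_width: 0.0511
```

```bash
python3 - <<'E'
from h import *
s=env.state();T=R.from_quat(s["tcp_rot"]).as_matrix();print(s["t"],s["position"],s["gripper_width"],s["q"].round(2),np.degrees(np.arctan2(T[1,1],T[0,1])),T[2].round(3))
print("to go mm",(T.T@(np.array([.633,-.186,.081])-s["position"])*1000).round(1))
E
```

```text
1.6 [ 0.63439651 -0.18511671  0.19953211] 0.051139144181685366 [-0.05  0.49  0.38 -0.   -1.46 -1.15] 111.58894401111307 [ 0.002  0.001 -1.   ]
to go mm [  1.4  -0.5 118.5]
```

Call:
{"fn": "play_rows", "kwargs": {"rows": [{"travel": [1,0,30],"dr": [0,0,0]},{"travel": [1,0,70],"dr": [0,0,0]},{"travel": [1,0,100],"dr": [0,0,0]},{"travel": [1,0,118],"dr": [0,0,0]},{"travel": [1,0,118],"dr": [0,0,0]}]}}

```text
t: 2.22
position: [0.6308, -0.1874, 0.0817]
tcp_rot: [-0.186, 0.983, 0.001, -0.002]
contact_force: [-0.1, 0.2, 0.4]
gripper_width: 0.0513
```

Call:
{"fn": "play_rows", "kwargs": {"rows": [{"travel": [0,0,0],"dr": [0,0,0]},{"travel": [0,0,0],"dr": [0,0,0]},{"travel": [0,0,0],"dr": [0,0,0]},{"travel": [0,0,0],"dr": [0,0,0]},{"travel": [0,0,0],"dr": [0,0,0]}], "grip": 1}}

```text
t: 2.85
position: [0.6336, -0.1879, 0.0848]
tcp_rot: [-0.186, 0.982, -0.001, 0.001]
contact_force: [0.5, -4.6, 5.5]
gripper_width: 0.0118
```

```bash
cat >> h.py <<'E'
EX=np.array([np.cos(np.radians(111.5)),np.sin(np.radians(111.5)),0]);HINGE=np.array([.519,.102,.075])
def pans(im,th,save=None):
    "pad lining positions along the tilted floor, relative to floor centre (mm)"
    W=world(im)-HINGE;ey=np.array([-EX[1],EX[0],0]);ez=np.array([0,0,1])
    x=W@EX;y=W@ey;z=W[...,2]
    xp=x*np.cos(th)-z*np.sin(th)+.1;zp=x*np.sin(th)+z*np.cos(th)-.004
    m=(abs(y)<.05)&(zp>.008)&(zp<.03)&(xp>-.16)&(xp<.22)
    h=np.histogram(xp[m],bins=np.arange(-.16,.22,.005))[0]
    g=im["color"].max(-1)<60
    hb=np.histogram(xp[m&g&(abs(y)<.04)],bins=np.arange(-.16,.225,.005))[0]
    if save: cv2.imwrite(save,im["color"])
    return h,hb
def theta(p,off=0.019):
    g=np.array(p)+[0,0,off]-HINGE
    x=g@EX; return np.arctan2(g[2],-x)-np.arctan2(.025,.31), np.hypot(x,g[2])
def look(save=None,cam="top"):
    s=env.state();th,r=theta(s["position"])
    h,hb=pans(env.get_image(cam),th,save)
    print("t",s["t"],"th",round(th,3),"r",round(r,4),s["position"].round(4),s["contact_force"].round(1),s["gripper_width"].round(4))
    e=np.arange(-160,220,5)
    print("black:"," ".join(f"{a}:{k}" for a,k in zip(e,hb) if k>2))
    print("surf:"," ".join(f"{a}:{k}" for a,k in zip(e,h) if k>2))
E
python3 -c "
from h import *
look('pics/grip.png')"
```

```text
Traceback (most recent call last):
  File "h.py", line 30, in look
    print("t",s["t"],"th",round(th,3),"r",round(r,4),s["position"].round(4),s["contact_force"].round(1),s["gripper_width"].round(4))
                                                                                                        ^^^^^^^^^^^^^^^^^^^^^^^^
AttributeError: 'float' object has no attribute 'round'
```

```bash
sed -i 's/s\["gripper_width"\].round(4)/round(s["gripper_width"],4)/' h.py; python3 - <<'E'
from h import *
look()
im=env.get_image("scene");c=im["color"]
cv2.imwrite("pics/s1.png",cv2.resize(c[130:330,190:420],None,fx=3,fy=3,interpolation=cv2.INTER_CUBIC))
E
```

```text
t 2.9 th 0.012 r 0.3131 [ 0.6336 -0.1879  0.0848] [ 0.7 -5.3  4.1] 0.0118
black: -150:6 -145:6 -115:23 -110:38 -105:35 -100:32 -95:26 -90:25 -85:7 90:15 95:33 100:36 105:48 110:41 115:47 120:37 125:9
surf: -160:11 -155:14 -150:36 -145:23 -120:7 -115:47 -110:47 -105:44 -100:43 -95:34 -90:34 -85:27 -80:5 85:6 90:18 95:35 100:38 105:50 110:51 115:50 120:46 125:38 130:20 135:3
```

View pics/s1.png

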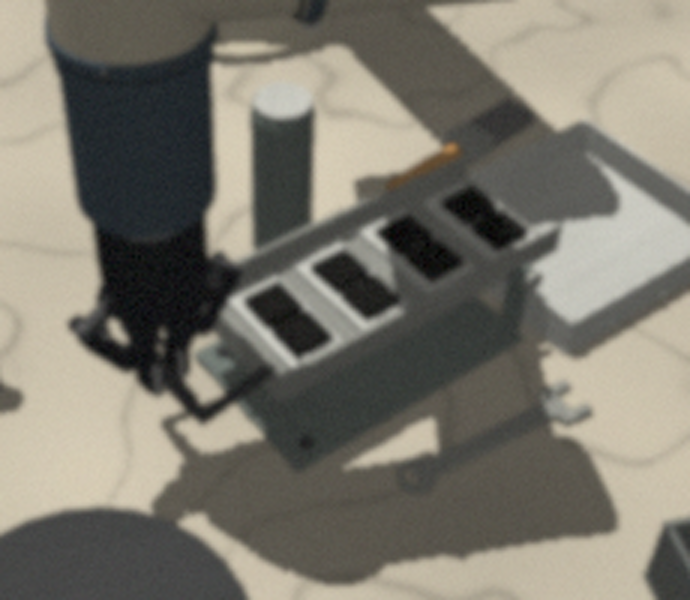

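The view shows the fingers around the bar at about (165,370), with all four pads in the pan. I'll lift to about 0.2 rad and check that the pan follows.

Call:
{"fn": "play_rows", "kwargs": {"rows": [{"travel": [0,1,-8],"dr": [0,0,0]},{"travel": [0,2,-18],"dr": [0,0,0]},{"travel": [0,4,-30],"dr": [0,0,0]},{"travel": [0,7,-46],"dr": [0,0,0]},{"travel": [0,9,-54],"dr": [0,0,0]},{"travel": [0,11,-61],"dr": [0,0,0]},{"travel": [0,11,-61],"dr": [0,0,0]}]}}

```text
t: 3.88
position: [0.6294, -0.1781, 0.1441]
tcp_rot: [-0.186, 0.983, -0.001, 0.001]
contact_force: [5.2, -9.6, -5.0]
gripper_width: 0.0116
```

```bash
python3 - <<'E'
from h import *
look(cam="scene")
im=env.get_image("scene");c=im["color"];print(env.state()["joint_torque"].round(1))
cv2.imwrite("pics/s2.png",cv2.resize(c[130:330,190:420],None,fx=3,fy=3,interpolation=cv2.INTER_CUBIC))
E
```

```text
t 3.875 th 0.204 r 0.3137 [ 0.6294 -0.1781  0.1441] [ 5.2 -9.6 -5. ] 0.0116
black: -115:62 -110:39 -105:45 -100:36 -95:42 -90:33 -50:28 -45:42 -40:32 -35:41 -30:34 -25:31 -20:19 20:28 25:42 30:34 35:31 40:34 45:31 50:33 55:23 90:48 95:35 100:33 105:31 110:31 115:28 120:19
surf: -160:7 -155:5 -150:83 -145:58 -120:4 -115:69 -110:43 -105:48 -100:39 -95:45 -90:39 -85:41 -80:7 -50:37 -45:47 -40:36 -35:43 -30:37 -25:35 -20:40 -15:25 -10:3 20:34 25:46 30:36 35:33 40:36 45:32 50:35 55:29 90:49 95:36 100:33 105:32 110:31 115:29 120:34 125:19 130:3
[  4.7 -54.3  22.5   2.7  -2.   -0.2]
```

View pics/s2.png

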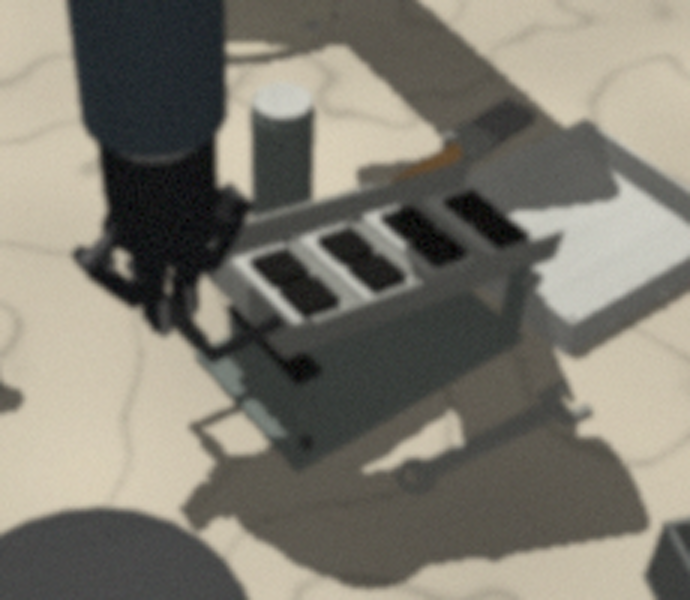

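Pan follows at 0.20 rad; the four pads are at about −102, −35, +38 and +105 mm along the floor. Now I'll creep up.

```bash
sed -i '/surf:/d' h.py; echo ok
```

```text
ok
```

Call:
{"fn": "play_rows", "kwargs": {"rows": [{"travel": [0,2,-6],"dr": [0,0,0]},{"travel": [0,4,-12],"dr": [0,0,0]},{"travel": [0,6,-18],"dr": [0,0,0]},{"travel": [0,8,-24],"dr": [0,0,0]},{"travel": [0,8,-24],"dr": [0,0,0]}]}}

```text
t: 4.6
position: [0.6264, -0.1708, 0.1682]
tcp_rot: [-0.186, 0.983, -0.001, 0.0]
contact_force: [5.1, -9.6, -4.0]
gripper_width: 0.012
```

```bash
python3 -c "
from h import *
look(cam='scene')"
```

```text
t 4.6 th 0.285 r 0.3139 [ 0.6264 -0.1708  0.1682] [ 5.1 -9.6 -4. ] 0.012
black: -120:8 -115:59 -110:41 -105:35 -100:38 -95:33 -90:31 -50:30 -45:43 -40:32 -35:33 -30:33 -25:31 -20:13 20:35 25:35 30:31 35:29 40:28 45:31 50:31 55:17 90:41 95:40 100:27 105:27 110:30 115:24 120:17
```

Call:
{"fn": "play_rows", "kwargs": {"rows": [{"travel": [0,2,-4],"dr": [0,0,0]},{"travel": [0,4,-8],"dr": [0,0,0]},{"travel": [0,5,-11],"dr": [0,0,0]},{"travel": [0,5,-11],"dr": [0,0,0]}]}}

```text
t: 5.15
position: [0.6247, -0.1667, 0.1794]
tcp_rot: [-0.186, 0.983, -0.002, 0.001]
contact_force: [5.2, -9.6, -2.7]
gripper_width: 0.0117
```

```bash
python3 -c "
from h import *
look(cam='scene')"
```

```text
t 5.15 th 0.323 r 0.3141 [ 0.6247 -0.1667  0.1794] [ 5.2 -9.6 -2.7] 0.0117
black: -120:7 -115:62 -110:36 -105:36 -100:31 -95:34 -90:29 -50:30 -45:42 -40:31 -35:33 -30:29 -25:27 -20:10 20:32 25:38 30:31 35:24 40:29 45:29 50:30 55:13 90:35 95:48 100:25 105:25 110:24 115:25 120:16
```

Call:
{"fn": "play_rows", "kwargs": {"rows": [{"travel": [0,2,-4],"dr": [0,0,0]},{"travel": [0,4,-8],"dr": [0,0,0]},{"travel": [0,5,-11],"dr": [0,0,0]},{"travel": [0,5,-11],"dr": [0,0,0]}]}}

```text
t: 5.7
position: [0.6229, -0.1622, 0.1906]
tcp_rot: [-0.186, 0.983, -0.002, 0.001]
contact_force: [3.9, -11.6, -2.0]
gripper_width: 0.0115
```

```bash
python3 -c "
from h import *
look(cam='scene')"
```

```text
t 5.7 th 0.362 r 0.3142 [ 0.6229 -0.1622  0.1906] [  3.9 -11.6  -2. ] 0.0115
black: -120:9 -115:60 -110:33 -105:36 -100:30 -95:34 -90:19 -50:37 -45:36 -40:29 -35:26 -30:32 -25:27 -20:6 20:30 25:46 30:27 35:24 40:30 45:29 50:25 55:6 90:47 95:36 100:22 105:27 110:24 115:21 120:9
```

Call:
{"fn": "play_rows", "kwargs": {"rows": [{"travel": [0,2,-4],"dr": [0,0,0]},{"travel": [0,4,-8],"dr": [0,0,0]},{"travel": [0,6,-11],"dr": [0,0,0]},{"travel": [0,6,-11],"dr": [0,0,0]}]}}

```text
t: 6.25
position: [0.6207, -0.157, 0.202]
tcp_rot: [-0.186, 0.983, -0.002, 0.001]
contact_force: [5.1, -12.9, -1.3]
gripper_width: 0.0118
```

```bash
python3 -c "
from h import *
look(cam='scene')"
```

```text
t 6.25 th 0.403 r 0.3143 [ 0.6207 -0.157   0.202 ] [  5.1 -12.9  -1.3] 0.0118
black: -145:7 -120:13 -115:61 -110:30 -105:29 -100:34 -95:30 -90:17 -50:41 -45:37 -40:23 -35:28 -30:23 -25:24 -20:6 20:40 25:36 30:21 35:24 40:30 45:20 50:27 55:6 90:36 95:41 100:25 105:21 110:20 115:18 120:10
```

Call:
{"fn": "play_rows", "kwargs": {"rows": [{"travel": [0,2,-3],"dr": [0,0,0]},{"travel": [0,4,-7],"dr": [0,0,0]},{"travel": [0,4,-7],"dr": [0,0,0]}]}}

```text
t: 6.68
position: [0.6193, -0.1535, 0.2092]
tcp_rot: [-0.186, 0.983, -0.003, 0.001]
contact_force: [4.1, -11.9, -1.6]
gripper_width: 0.012
```

```bash
python3 -c "
from h import *
look(cam='scene')"
```

```text
t 6.675 th 0.429 r 0.3144 [ 0.6193 -0.1535  0.2092] [  4.1 -11.9  -1.6] 0.012
black: -150:3 -145:11 -120:10 -115:68 -110:23 -105:36 -100:26 -95:29 -90:16 -50:46 -45:30 -40:23 -35:26 -30:27 -25:15 -20:6 20:40 25:31 30:26 35:24 40:22 45:25 50:21 55:5 90:46 95:34 100:22 105:20 110:16 115:18 120:11
```

Call:
{"fn": "play_rows", "kwargs": {"rows": [{"travel": [0,2,-3],"dr": [0,0,0]},{"travel": [0,4,-7],"dr": [0,0,0]},{"travel": [0,4,-7],"dr": [0,0,0]}]}}

```text
t: 7.1
position: [0.6177, -0.1498, 0.2163]
tcp_rot: [-0.186, 0.983, -0.003, 0.001]
contact_force: [4.6, -12.5, -0.3]
gripper_width: 0.012
```

```bash
python3 -c "
from h import *
look(cam='scene')"
```

```text
t 7.1 th 0.455 r 0.3144 [ 0.6177 -0.1498  0.2163] [  4.6 -12.5  -0.3] 0.012
black: -150:3 -145:10 -120:5 -115:62 -110:33 -105:29 -100:28 -95:25 -90:19 -50:40 -45:34 -40:29 -35:22 -30:24 -25:16 -20:4 20:35 25:33 30:23 35:21 40:25 45:19 50:21 90:46 95:34 100:16 105:17 110:21 115:16 120:10
```

Call:
{"fn": "play_rows", "kwargs": {"rows": [{"travel": [0,2,-3],"dr": [0,0,0]},{"travel": [0,4,-7],"dr": [0,0,0]},{"travel": [0,4,-7],"dr": [0,0,0]}]}}

```text
t: 7.52
position: [0.6162, -0.1459, 0.2233]
tcp_rot: [-0.186, 0.983, -0.002, 0.001]
contact_force: [4.2, -11.9, 0.9]
gripper_width: 0.0117
```

```bash
python3 -c "
from h import *
look(cam='scene')"
```

```text
t 7.525 th 0.48 r 0.3145 [ 0.6162 -0.1459  0.2233] [  4.2 -11.9   0.9] 0.0117
black: -150:9 -145:5 -115:37 -110:42 -105:27 -100:25 -95:26 -90:22 -85:3 -50:11 -45:54 -40:26 -35:21 -30:19 -25:24 -20:5 20:7 25:53 30:19 35:24 40:21 45:20 50:20 55:4 90:6 95:61 100:18 105:16 110:17 115:15 120:16
```

```bash
python3 - <<'E'
s=open('h.py').read()
i=s.index('    h=np.histogram');j=s.index('def theta')
s=s[:i]+'''    g=im["color"].max(-1)<60
    v=np.sort(xp[m&g&(abs(y)<.04)&(xp>-.13)])
    if save: cv2.imwrite(save,im["color"])
    return [(round(c[3:-3].mean()*1e3,1),round(np.ptp(c[3:-3])*1e3),len(c)) for c in np.split(v,np.where(np.diff(v)>.008)[0]+1) if len(c)>12]
'''+s[j:]
k=s.index('    h,hb=pans')
s=s[:k]+'''    L=pans(env.get_image(cam),th,save)
    print("t",s["t"],"th",round(th,3),s["position"].round(4),s["contact_force"].round(1));print("pads (x mm, length, n):",L)
'''
open('h.py','w').write(s)
E
python3 -c "
from h import *
look(cam='scene')"
```

```text
t 7.575 th 0.48 [ 0.6162 -0.146   0.2232] [  3.6 -12.1  -0.3]
pads (x mm, length, n): [(np.float64(-99.0), 28, 187), (np.float64(-33.2), 28, 157), (np.float64(38.5), 33, 166), (np.float64(107.1), 30, 147)]
```

Call:
{"fn": "play_rows", "kwargs": {"rows": [{"travel": [0,0,0],"dr": [0,0,0]}]}}

```text
t: 7.75
position: [0.6162, -0.146, 0.2231]
tcp_rot: [-0.186, 0.983, -0.002, 0.001]
contact_force: [3.7, -12.1, 1.2]
gripper_width: 0.0116
```

```bash
python3 -c "
from h import *
look(cam='scene')"
```

```text
t 7.75 th 0.48 [ 0.6162 -0.146   0.2231] [  3.7 -12.1   1.2]
pads (x mm, length, n): [(np.float64(-88.2), 27, 174), (np.float64(-22.6), 28, 153), (np.float64(48.1), 33, 167), (np.float64(117.3), 30, 141)]
```

Call:
{"fn": "play_rows", "kwargs": {"rows": [{"travel": [0,0,0],"dr": [0,0,0]},{"travel": [0,0,0],"dr": [0,0,0]},{"travel": [0,-7,14],"dr": [0,0,0]}]}}

```text
t: 8.18
position: [0.6191, -0.1529, 0.2104]
tcp_rot: [-0.186, 0.983, -0.003, 0.001]
contact_force: [4.8, -14.0, 3.0]
gripper_width: 0.012
```

```bash
python3 -c "
from h import *
look('pics/a1.png',cam='scene')"
```

```text
t 8.175 th 0.433 [ 0.6191 -0.1529  0.2104] [  4.8 -14.    3. ]
pads (x mm, length, n): [(np.float64(-33.2), 26, 163), (np.float64(31.0), 32, 179), (np.float64(95.7), 30, 179)]
```

Call:
{"fn": "play_rows", "kwargs": {"rows": [{"travel": [0,0,0],"dr": [0,0,0]}]}}

```text
t: 8.35
position: [0.6193, -0.1534, 0.2094]
tcp_rot: [-0.185, 0.983, -0.003, 0.001]
contact_force: [3.3, -12.1, 1.9]
gripper_width: 0.0118
```

```bash
python3 -c "
from h import *
look('pics/a2.png',cam='scene')"
```

```text
t 8.35 th 0.429 [ 0.6193 -0.1534  0.2094] [  3.3 -12.1   1.9]
pads (x mm, length, n): [(np.float64(-16.5), 26, 155), (np.float64(47.7), 32, 180), (np.float64(111.1), 31, 165)]
```

Call:
{"fn": "play_rows", "kwargs": {"rows": [{"travel": [0,0,0],"dr": [0,0,0]}]}}

```text
t: 8.52
position: [0.6192, -0.1532, 0.2098]
tcp_rot: [-0.186, 0.983, -0.003, 0.001]
contact_force: [4.1, -12.0, 2.0]
gripper_width: 0.0117
```

```bash
python3 -c "
from h import *
look('pics/a3.png',cam='scene')"
```

```text
t 8.525 th 0.431 [ 0.6192 -0.1532  0.2098] [  4.1 -12.    2. ]
pads (x mm, length, n): [(np.float64(-11.3), 26, 157), (np.float64(52.5), 31, 180), (np.float64(115.3), 31, 165)]
```

```bash
python3 - <<'E'
import cv2
c=cv2.imread("pics/a3.png");cv2.imwrite("pics/a3c.png",cv2.resize(c[130:330,230:460],None,fx=3,fy=3,interpolation=cv2.INTER_CUBIC))
E
```

```text
(no output)
```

View pics/a3c.png

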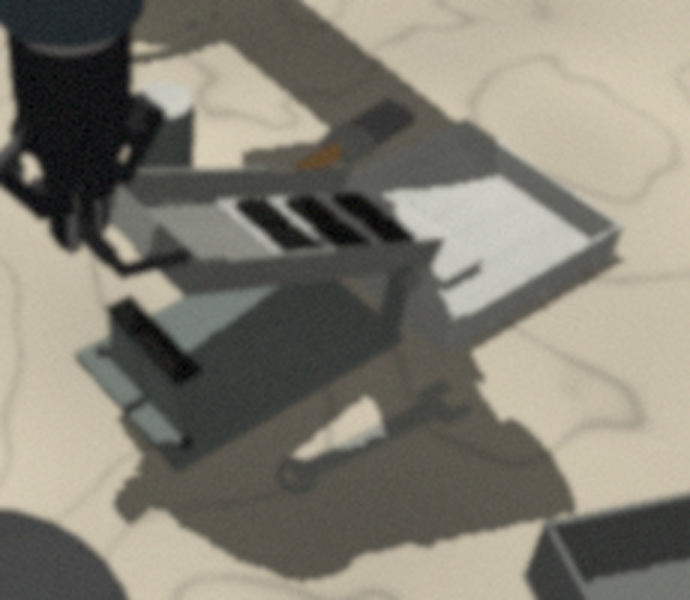

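The view shows three pads in the pan at (280,222), (330,220) and (375,218), and one dark strip in the tray at (460,275), partly hidden by the mouth. I'll check its height from both cameras.

```bash
python3 - <<'E'
from h import *
for n in("scene","top"):
    im=env.get_image(n);W=world(im)-HINGE;ey=np.array([-EX[1],EX[0],0])
    x=W@EX;y=W@ey;z=W[...,2]+.075
    m=(x>.03)&(x<.23)&(abs(y)<.095)&(z>.009)&(z<.075)
    dark=im["color"].max(-1)<90
    print(n,"x,y,z,dark (mm):")
    P=np.c_[x[m],y[m],z[m]]*1000;D=dark[m]
    k,i=np.unique((P[:,:2]/20).round(),axis=0,return_inverse=True);i=i.ravel()
    print([tuple(int(q) for q in a*20)+(int(np.median(P[i==j,2])),int(P[i==j,2].max()),int((i==j).sum())) for j,a in enumerate(k) if (i==j).sum()>3])
    print(im["color"].shape)
    if n=="top": cv2.imwrite("pics/t1.png",cv2.resize(im["color"][150:310,110:340],None,fx=3,fy=3,interpolation=cv2.INTER_CUBIC))
E
```

```text
scene x,y,z,dark (mm):
[(40, -60, 68, 74, 18), (40, 60, 70, 73, 13), (80, -40, 18, 20, 30), (80, -20, 18, 21, 14), (80, 100, 31, 42, 14), (100, -40, 18, 21, 30), (100, -20, 19, 22, 25), (100, 0, 18, 20, 9), (100, 20, 18, 21, 25), (100, 40, 18, 21, 22), (100, 60, 18, 19, 8), (100, 100, 27, 42, 27), (120, -40, 17, 21, 23), (120, -20, 18, 20, 28), (120, 0, 18, 21, 21), (120, 20, 19, 21, 24), (120, 40, 19, 21, 22), (120, 60, 19, 21, 5), (120, 100, 26, 43, 23), (140, 100, 32, 42, 18), (160, 100, 27, 39, 15), (180, 100, 27, 43, 22), (200, 100, 29, 42, 11), (220, 100, 18, 37, 11)]
(420, 560, 3)
top x,y,z,dark (mm):
[(80, -80, 9, 11, 6), (80, -60, 9, 10, 4), (80, -40, 18, 23, 33), (80, -20, 18, 24, 40), (80, 0, 19, 25, 39), (80, 20, 19, 25, 20), (100, -40, 18, 24, 35), (100, -20, 18, 25, 49), (100, 0, 18, 23, 47), (100, 20, 19, 23, 48), (100, 40, 18, 24, 49), (100, 60, 19, 27, 10), (120, -40, 18, 23, 25), (120, -20, 18, 25, 35), (120, 0, 20, 25, 33), (120, 20, 17, 23, 34), (120, 40, 18, 22, 32), (120, 60, 15, 21, 12), (140, -60, 10, 14, 4), (140, -20, 10, 11, 6), (140, 0, 10, 14, 6), (140, 20, 9, 10, 8), (140, 40, 9, 13, 7), (160, -40, 9, 13, 6), (160, 20, 10, 12, 5), (160, 80, 10, 11, 4), (180, -40, 10, 13, 4), (180, 0, 10, 11, 4), (180, 40, 9, 10, 5), (180, 60, 9, 9, 4), (180, 80, 9, 10, 4), (200, 40, 9, 10, 5), (220, -60, 10, 10, 4), (220, -40, 10, 11, 4), (220, 0, 10, 12, 5), (220, 20, 9, 12, 5), (220, 60, 10, 11, 4), (220, 80, 9, 9, 6)]
(420, 560, 3)
```

View pics/t1.png

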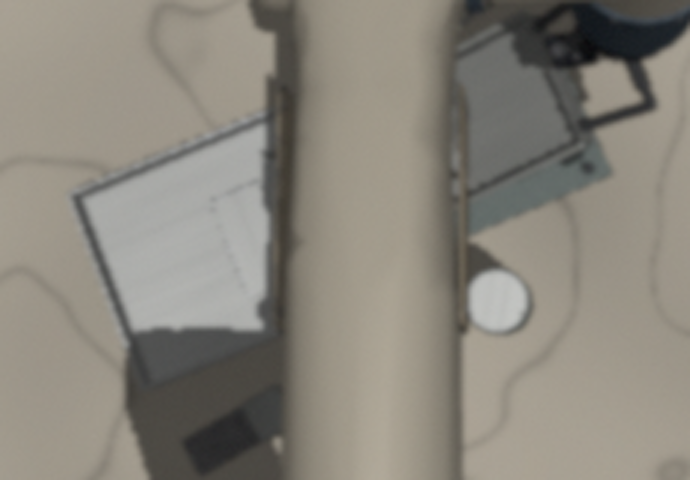

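Pad 1 lies flat in the tray (top at 18 mm). I'll pulse again for pad 2: pad 2 needs about 30 mm, and pad 3 has about 90 mm of margin.

Call:
{"fn": "play_rows", "kwargs": {"rows": [{"travel": [0,7,-14],"dr": [0,0,0]},{"travel": [0,7,-14],"dr": [0,0,0]},{"travel": [0,7,-14],"dr": [0,0,0]}]}}

```text
t: 9.05
position: [0.6161, -0.1458, 0.2236]
tcp_rot: [-0.186, 0.983, -0.002, 0.001]
contact_force: [3.7, -10.4, 1.2]
gripper_width: 0.0118
```

```bash
python3 -c "
from h import *
look('pics/b1.png',cam='scene')"
```

```text
t 9.05 th 0.481 [ 0.6161 -0.1458  0.2236] [  3.7 -10.4   1.2]
pads (x mm, length, n): [(np.float64(3.5), 33, 154), (np.float64(63.9), 36, 176), (np.float64(122.4), 29, 146)]
```

Call:
{"fn": "play_rows", "kwargs": {"rows": [{"travel": [0,0,0],"dr": [0,0,0]},{"travel": [0,0,0],"dr": [0,0,0]}]}}

```text
t: 9.35
position: [0.6162, -0.1458, 0.2235]
tcp_rot: [-0.186, 0.983, -0.002, 0.001]
contact_force: [2.3, -10.7, 2.1]
gripper_width: 0.012
```

```bash
python3 -c "
from h import *
look('pics/b2.png',cam='scene')"
```

```text
t 9.35 th 0.481 [ 0.6162 -0.1458  0.2235] [  2.3 -10.7   2.1]
pads (x mm, length, n): [(np.float64(41.7), 36, 176), (np.float64(93.3), 33, 159)]
```

Call:
{"fn": "play_rows", "kwargs": {"rows": [{"travel": [0,-13,23],"dr": [0,0,0]}]}}

```text
t: 9.52
position: [0.6209, -0.1573, 0.2016]
tcp_rot: [-0.186, 0.982, -0.002, 0.001]
contact_force: [4.0, -9.5, 1.0]
gripper_width: 0.0115
```

```bash
python3 -c "
from h import *
look('pics/b3.png',cam='scene')"
```

```text
t 9.525 th 0.401 [ 0.6209 -0.1573  0.2016] [ 4.  -9.5  1. ]
pads (x mm, length, n): [(np.float64(71.4), 36, 211), (np.float64(118.1), 32, 164)]
```

Call:
{"fn": "play_rows", "kwargs": {"rows": [{"travel": [0,-22,56],"dr": [0,0,0]},{"travel": [0,-32,102],"dr": [0,0,0]},{"travel": [0,-32,102],"dr": [0,0,0]}]}}

```text
t: 9.95
position: [0.6331, -0.1872, 0.0934]
tcp_rot: [-0.186, 0.983, -0.001, -0.0]
contact_force: [7.0, -7.6, -1.1]
gripper_width: 0.0116
```

```bash
python3 -c "
from h import *
look('pics/b4.png',cam='scene')
c=cv2.imread('pics/b4.png');cv2.imwrite('pics/b4c.png',cv2.resize(c[130:330,230:460],None,fx=3,fy=3,interpolation=cv2.INTER_CUBIC))"
```

```text
t 9.95 th 0.039 [ 0.6331 -0.1872  0.0934] [ 7.  -7.6 -1.1]
pads (x mm, length, n): [(np.float64(82.9), 34, 278), (np.float64(132.1), 32, 247)]
```

View pics/b4c.png

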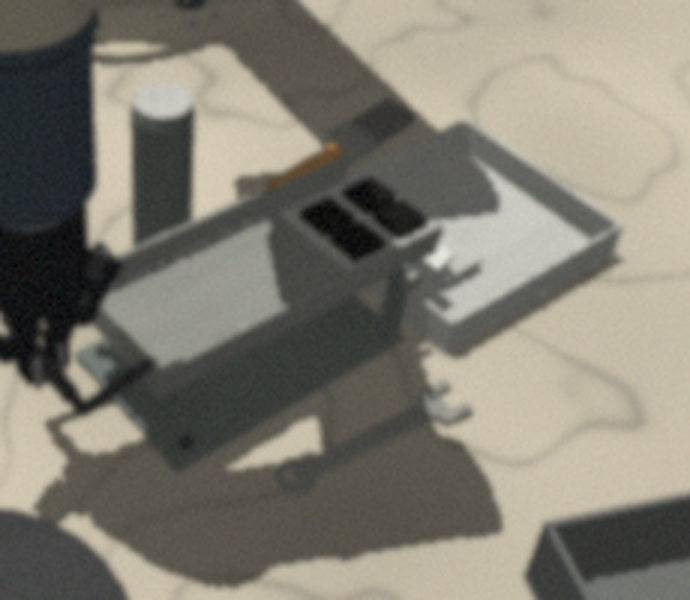

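Pads 3 and 4 stopped in the pan (132 and 83 mm, edge at 145), and the tray holds the other two near (445,270). I'll lower the rest gently.

Call:
{"fn": "play_rows", "kwargs": {"rows": [{"travel": [0,0,3],"dr": [0,0,0]},{"travel": [0,-1,6],"dr": [0,0,0]},{"travel": [0,-1,9],"dr": [0,0,0]},{"travel": [0,-1,11],"dr": [0,0,0]},{"travel": [0,-1,13],"dr": [0,0,0]},{"travel": [0,-1,13],"dr": [0,0,0]}]}}

```text
t: 10.75
position: [0.6335, -0.1879, 0.0849]
tcp_rot: [-0.186, 0.983, -0.002, 0.001]
contact_force: [4.2, -9.5, 0.4]
gripper_width: 0.0119
```

```bash
python3 -c "
from h import *
look('pics/b5.png',cam='scene')"
```

```text
t 10.75 th 0.012 [ 0.6335 -0.1879  0.0849] [ 4.2 -9.5  0.4]
pads (x mm, length, n): [(np.float64(83.1), 34, 278), (np.float64(132.0), 33, 249)]
```

Call:
{"fn": "play_rows", "kwargs": {"rows": [{"travel": [0,0,2],"dr": [0,0,0]},{"travel": [0,0,4],"dr": [0,0,0]},{"travel": [0,0,4],"dr": [0,0,0]}]}}

```text
t: 11.18
position: [0.6337, -0.1879, 0.0847]
tcp_rot: [-0.187, 0.982, -0.002, 0.002]
contact_force: [-3.0, -4.4, 17.7]
gripper_width: 0.0119
```

Call:
{"fn": "play_rows", "kwargs": {"rows": [{"travel": [0,-1,0],"dr": [0,0,0]},{"travel": [0,-2,0],"dr": [0,0,0]},{"travel": [0,-2,0],"dr": [0,0,0]},{"travel": [0,-2,0],"dr": [0,0,0]},{"travel": [0,-2,0],"dr": [0,0,0]}], "grip": 0.4}}

```text
t: 11.8
position: [0.633, -0.1877, 0.08]
tcp_rot: [-0.186, 0.982, 0.0, -0.0]
contact_force: [-0.3, -0.4, -0.4]
gripper_width: 0.0512
```

```bash
python3 -c "
from h import *
look('pics/b6.png',cam='scene')"
```

```text
t 11.8 th -0.003 [ 0.633  -0.1877  0.08  ] [-0.3 -0.4 -0.4]
pads (x mm, length, n): [(np.float64(83.3), 33, 284), (np.float64(132.5), 33, 246)]
```

Pan is on its rest and the grip is free. Next I retreat straight up and aside.

Call:
{"fn": "play_rows", "kwargs": {"rows": [{"travel": [0,0,-15],"dr": [0,0,0]},{"travel": [0,0,-40],"dr": [0,0,0]},{"travel": [0,0,-80],"dr": [0,0,0]},{"travel": [0,0,-120],"dr": [0,0,0]},{"travel": [0,0,-150],"dr": [0,0,0]},{"travel": [30,-50,-150],"dr": [0,0,0]},{"travel": [60,-100,-150],"dr": [0,0,0]},{"travel": [100,-145,-150],"dr": [0,0,0]},{"travel": [150,-180,-150],"dr": [0,0,0]},{"travel": [200,-210,-150],"dr": [0,0,0]},{"travel": [200,-210,-150],"dr": [0,0,0]},{"travel": [200,-210,-150],"dr": [0,0,0]}]}}

```text
t: 13.35
position: [0.5237, -0.4567, 0.2312]
tcp_rot: [-0.186, 0.983, -0.0, 0.0]
contact_force: [0.3, -0.7, 0.5]
gripper_width: 0.0512
```

```bash
python3 - <<'E'
from h import *
s=env.state();print(s["t"],s["contact_force"])
print("pads",pans(env.get_image("scene"),0))
im=env.get_image("top");print("pads top",pans(im,0))
W0=np.load("pics/top0.npy");W=world(im)
for n,(u,v) in dict(bar=(329,165),wall=(306,165)).items(): print(n,W0[v-3:v+4,u-3:u+4,2].max(),W[v-3:v+4,u-3:u+4,2].max())
cv2.imwrite("pics/end.png",cv2.resize(im["color"][80:340,90:490],None,fx=2,fy=2))
w=W-HINGE;ey=np.array([-EX[1],EX[0],0]);x=w@EX;y=w@ey;z=W[...,2]
m=(x>.05)&(x<.23)&(abs(y)<.095)&(z>.012)&(z<.07)
P=np.c_[x[m],y[m],z[m]]*1000;k,i=np.unique((P[:,:2]/20).round(),axis=0,return_inverse=True);i=i.ravel()
print([tuple(int(q) for q in a*20)+(int(np.median(P[i==j,2])),int((i==j).sum())) for j,a in enumerate(k) if (i==j).sum()>5])
E
```

```text
13.35 [ 0.27745884 -0.67205682  0.53816661]
pads [(np.float64(81.8), 30, 220), (np.float64(131.9), 31, 220)]
pads top [(np.float64(83.9), 27, 214), (np.float64(133.4), 28, 218)]
bar 0.11105632299794888 0.11263714994979201
wall 0.0062734364093604 0.00691878914781463
[(60, 20, 33, 7), (60, 40, 30, 7), (60, 60, 29, 23), (80, -40, 36, 27), (80, -20, 37, 45), (80, 0, 36, 47), (80, 20, 35, 45), (80, 40, 36, 46), (80, 60, 36, 22), (100, -40, 19, 30), (100, -20, 18, 50), (100, 0, 18, 46), (100, 20, 19, 50), (100, 40, 18, 51), (100, 60, 18, 13), (120, -40, 18, 26), (120, -20, 19, 31), (120, 0, 18, 34), (120, 20, 19, 33), (120, 40, 18, 29), (120, 60, 19, 8)]
```

View pics/end.png

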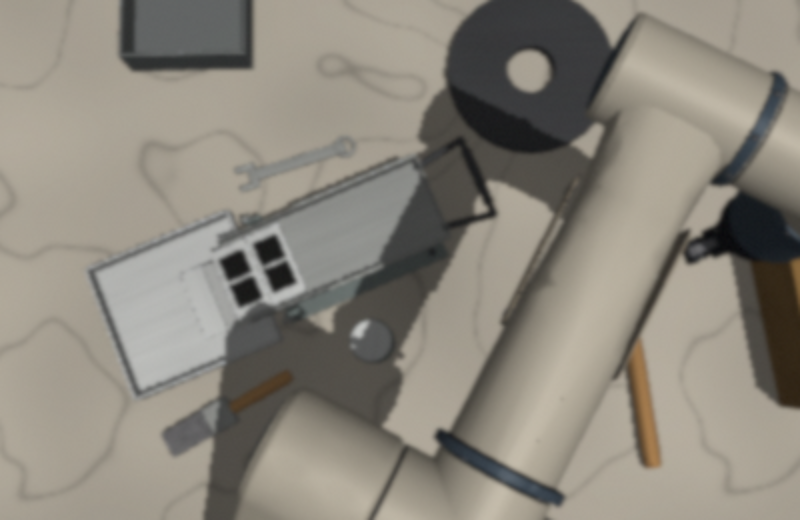

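```bash
python3 -c "
from h import *
print(env.sign_off())"
```

```text
the job is handed in; nothing more can be done
None
```

I tipped the pan by its handle. The pads began to slide at about 0.47 rad, and I let them go over in two short pulses. Two pads went into the tray, and I lowered the pan, let go and moved the arm clear. I handed the job in at about 13.5 s; no verdict is reported.

My last checks:
- **Tray:** Pad 1 lies flat in the tray. Pad 2 leans on it, with its top at about 30–37 mm, inside the walls and under the 60 mm limit.
- **Pan:** Pads 3 and 4 are in the pan, at about 132 mm and 83 mm along the floor; both cameras agree to about 2 mm. The edge is at 145 mm, so pad 3 has only about 13 mm to spare. They slid farther than I had planned on the second pulse.
- **Rest:** The handle bar is back at its starting height to within about 2 mm, and the gripper is open and free with no contact force.
- **Bystanders:** The can, wrench and brush look unmoved in the last picture. The arm hid the socket, the jar and part of the hammer, so I did not check those; nothing I did went near them.

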